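# Find and mark the sticky spot on a camera slider

## Task

A drop of clear gel has cured somewhere inside the track of the little camera slider and the carriage drags there. Run the carriage gently all the way to the left bumper and then all the way to the right bumper, feeling for the place where it drags; then bring it back, leave it standing on that sticky spot, and press the brake lever fully down so that the spot is kept until I clean it. Do not ram the bumpers or knock the other things on the table.

Things in the scene. Friction and masses are not known exactly. Their poses are not given: they have to be found in the camera images.
- slider: The camera slider, fixed to the table and lying roughly across in front of the robot: two parallel aluminium rail bars (60 mm wide over both, tops 26 mm above the table) between two black end caps, 320 mm long over the caps, caps 74 mm wide and 42 mm high. Origin: at table height under the middle of the rail. y axis along the rail to its left end (left as seen from the robot), x axis across it away from the robot, z up.
- saddle: The carriage's dark block that straddles the rail, 76 mm across (x) by 60 mm along the rail (y), its top 44 mm above the table, carrying an aluminium post and a black brake lever. Origin: at table height, on the rail's centre line, in the middle of the block; axes as the slider's. It moves along the rail only.
- carriage (a joint): Travel of the carriage along the rail in m: 0 where the block just touches the left bumper, 0.200 where it just touches the right bumper, growing to the right (slider's -y). It runs with about 1 N of drag, except over the sticky spot, where it takes 4 to 9 N; that stretch is about 28 mm of travel long, lies somewhere between 0.04 and 0.19, cannot be seen and is told by feel alone. When on the spot and left alone the carriage stays there.
- post (a point): The middle of the upright round post on the carriage, 26 mm in diameter, from the block's top at 44 mm to 86 mm above the table, with a thin screw stud on top to 94 mm. This point is 70 mm above the table and 10 mm behind (+x of) the block's centre. The post can be gripped from above to move the carriage; 60 mm on either side along the rail is free above 46 mm height.
- brake_lever (a joint): The brake lever's angle in rad: 0 raised (brake off, lever standing about 32 degrees above level), 0.55 pressed fully down to level (brake on). It stays where it is left and needs about 2 to 5 N at its paddle to press down.
- lever_pad (a point): The middle of the ribbed upper side of the brake lever's black paddle, 52 mm from the lever's hinge. The lever is 24 mm wide, 7 mm thick and 65 mm long; it points from its hinge to the robot's side (slider's -x) and its hinge lies along the rail, 46 mm before (-x of) the block's centre and 40 mm above the table. It is pressed down from above; level, its upper side is 43.5 mm above the table.
- track: The slot floor between the two rail bars, 20 mm wide, 14 mm above the table, on which the gel sits. A small sprung felt foot under the middle of the carriage runs above it and bears on it only at the gel. Origin as the slider's.
- bumper_left: Rubber bumper at the left end cap that stops the carriage, 13 mm in diameter, giving about 1 mm for each 3 N. Origin: the centre of its face, 130 mm from the middle of the rail, 34 mm above the table.
- bumper_right: The same at the right end cap.
- nippers: Cuticle nippers of bright metal lying on the table, 50x113x10 mm; origin under their centre. Bystander.
- buffer_block: Pale nail buffer block, 26x93x25 mm; origin under its centre. Bystander.
- marker: White marker with a dark cap, lying, 17x135x16 mm; origin under its centre. Bystander.
- polish_2: Small standing polish bottle with a black cap, 27x34x78 mm; origin under its centre. Bystander.
- polish_silver: Standing polish bottle with a gold-coloured cap, 27x34x88 mm; origin under its centre. Bystander.
- dappen_dish: Small clear dish, 52x52x21 mm; origin under its centre. Bystander.
- soak_clip: Soak-off clip, 16x54x17 mm, lying; origin under its centre. Bystander.

How it is judged:
By the outcome, as a careful person would: the job done as asked, in the order asked, and still so for the second after the job is handed in, with the robot touching nothing.
It also fails if it takes over 58 s, if anything falls off the work surface, if the arm or the gripper's body presses on something with over 40 N, if the wrist force passes 120 N, or if a joint passes its speed limit or range.

## Robot

A 6-joint arm with a two-finger parallel gripper is mounted at the origin on a cart in front of the work surface, level with it; the furniture and walls round the work are solid. World frame = base frame: x ahead of the robot, y to its left, z up, the work surface at z = 0. Lengths are in mm, angles in rad, forces in N, time in s.
With the tool pointing down it reaches from about 375 to 900 mm from the base axis. Payload 3.1 kg.
Tool frame: the origin (TCP) lies on the centre line of the jaws, within the pads' length; the fingertips stand 25 mm ahead of it and the grasp point (between the pads) lies 6 mm ahead of it; z points along the fingers, y is the line along which they close (so a half turn about z gives the same grasp; the last joint's range is limited). The gripper opens to 85 mm and grips with 20 to 120 N. Pads are 22 mm wide; open, the fingers measure 114 mm over their backs; the gripper's body (76 mm by 85 mm) begins 54 mm behind the grasp point. The pads swing forward as they close: fully open they stand 13 mm farther back than shut.
Start: joints at [1.054, 0.527, 1.433, -0, 1.181, -0.178], TCP at [207.091, 589.669, 256.31] pointing down, gripper open.
Joint ranges: [-3.08, 3.08], [-0.75, 2.2], [0.22, 2.44], [-1.43, 4.57], [0, 2.65], [-2.85, 2.85]. Speed limits (rad/s): [2.79, 2.79, 3.14, 3.14, 3.14, 3.14].

## Interface

Orientations are given as a unit quaternion [w, x, y, z].
In Python, from workcell import manip gives the robot as it stands. The module is installed in compiled form; this text tells all that it offers.
- The arm moves only by the tool arm_command, never from a script. Its argument "rows" is a list of rows, each a list of 7 numbers: the shift along the tool's x, y, z as a fraction of full scale, then the turn, a rotation vector about the tool's x, y, z as a fraction of full scale, then the closure in counts, from 0 (fully open) to 255 (shut). A call has 1 to 10 rows; each row shifts and turns the commanded pose from where the row before left it, along the tool's axes as they then stand; what a row does not reach is not made up. Full scale, the value 1, is 0.4 m for a shift and 8 degrees for a turn. A row lasts 1/8 s, in which the tool goes at most 62.5 mm and 10.7 degrees, less where a joint would pass 70% of its speed; a pose out of reach is approached as far as the arm can. A call with a number of a shift or a turn outside -1 to 1 is refused whole. A call with a gripper value outside its range is refused whole. The fingers move at their own pace and stop on an object; "newtons" is the grip in N (left out, the last holds). Time passes only in rows, so rows that do not move let the fingers close. It gives the time, the measured TCP pose, the force, the opening and the grip force at its end, in the units of the state.
- manip.get_obs(): the state, without advancing time (a new reading comes with each control period).
- manip.get_image(name): name is "scene" or "top"; returns a dict with "pixels" (384x512x3 uint8, blue, green, red), "intrinsics" (3x3 intrinsics, pixels), "cam_to_world" (4x4, takes a point from camera to world coordinates). Camera axes: x right, y up, looking along -z (the intrinsics and any distortion apply to the point x, -y, -z); pixel columns grow to the right and rows downward; lengths in mm; the calibration is good to about 2 mm. A picture is of the moment at which its call begins. There is no depth.
- manip.hand_in(): hands the job in; it is judged then, once.
The state is a dict: "time_s": time; "q": joint angles; "qvel": joint speeds; "joint_efforts": joint torques, N m; "position": TCP position; "ee_rot": TCP orientation; "ft_force": force on the tool from outside, world axes, zero at the start; "torque": the same for the moment, N m; "gripper_width": finger opening in mm; "gripper_force": force on a finger pad.
Only numpy, scipy, OpenCV 4.12 (cv2) and the standard library are available. Lean on these libraries where they do the work, as an engineer would, in place of code of your own. Each camera call takes 0.05 s, during which the arm holds its last target. There are 200 camera calls.

## Working session

There is one attempt and no reset: what is moved stays moved. The work goes in short steps, Python scripts to look and compute and a tool call to move; the robot and the scene stay as the last step left them, time stands still between calls to the robot, and variables do not carry over. Pictures are saved under pics/ and viewed, at most 10 in all, crops included, and the job is handed in when it is done.

Besides the shell and the picture viewer there is one more tool, called after "Emit:" by a JSON object that holds its "api" and its "payload", one argument or row to a line. arm_command: Moves the arm, as the interface text tells. Its arguments: {"type":"object","properties":{"rows":{"type":"array","items":{"type":"array","items":{"type":"number"}}},"newtons":{"type":"number"}},"required":["rows"]}

```bash
mkdir -p pics; cat > h.py <<'E'
import numpy as np, cv2
from workcell import manip
def grab(n):
    d=manip.get_image(n); return d['pixels'],np.array(d['intrinsics']),np.array(d['cam_to_world'])
def ray(u,v,K,T):
    d=np.array([(u-K[0,2])/K[0,0],-(v-K[1,2])/K[1,1],-1.]); d=T[:3,:3]@d; return T[:3,3],d/np.linalg.norm(d)
def onplane(u,v,z,K,T):
    o,d=ray(u,v,K,T); return o+d*(z-o[2])/d[2]
def proj(p,K,T):
    c=np.linalg.inv(T)@np.append(p,1); return K[0,0]*c[0]/-c[2]+K[0,2], K[1,1]*-c[1]/-c[2]+K[1,2]
E
python3 - <<'E'
from h import *
for n in('scene','top'):
    p,K,T=grab(n); cv2.imwrite(f'pics/{n}0.png',cv2.resize(p,None,fx=1.5,fy=1.5)); np.savez(n+'.npz',p=p,K=K,T=T); print(n,K.tolist(),T.round(3).tolist())
o=manip.get_obs(); print({k:np.round(v,3).tolist() for k,v in o.items()})
E
```

```text
scene [[358.2680240725642, 0.0, 258.24520841153867], [0.0, 358.2680240725642, 195.0196503068323], [0.0, 0.0, 1.0]] [[0.903, 0.302, -0.305, 214.756], [-0.429, 0.617, -0.66, -709.541], [-0.012, 0.727, 0.686, 813.802], [0.0, 0.0, 0.0, 1.0]]
top [[492.8376924180327, 0.0, 261.48403635698264], [0.0, 492.8376924180327, 194.6922093064927], [0.0, 0.0, 1.0]] [[-0.003, 0.997, -0.081, 434.202], [-1.0, -0.005, -0.024, -7.339], [-0.024, 0.081, 0.996, 1519.346], [0.0, 0.0, 0.0, 1.0]]
{'time_s': 0.1, 'q': [1.054, 0.528, 1.434, -0.0, 1.181, -0.178], 'qvel': [0.001, -0.002, -0.003, -0.0, -0.0, -0.002], 'joint_efforts': [-0.0, -44.33, -17.859, -0.0, 0.004, 0.0], 'position': [206.815, 589.153, 255.441], 'ee_rot': [-0.0, 0.168, 0.986, -0.001], 'ft_force': [0.541, -0.091, -0.313], 'torque': [-0.023, 0.029, -0.026], 'gripper_force': 0.0, 'gripper_width': 85.377}
```

View pics/scene0.png

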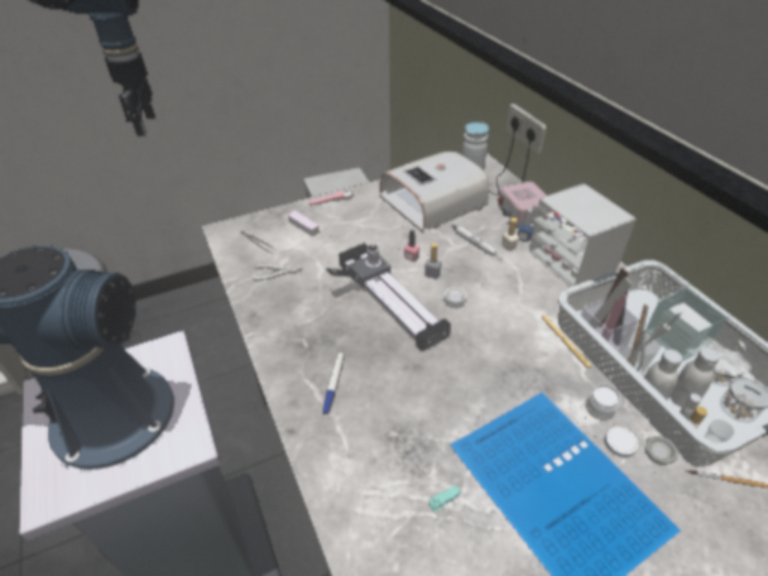

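View pics/top0.png

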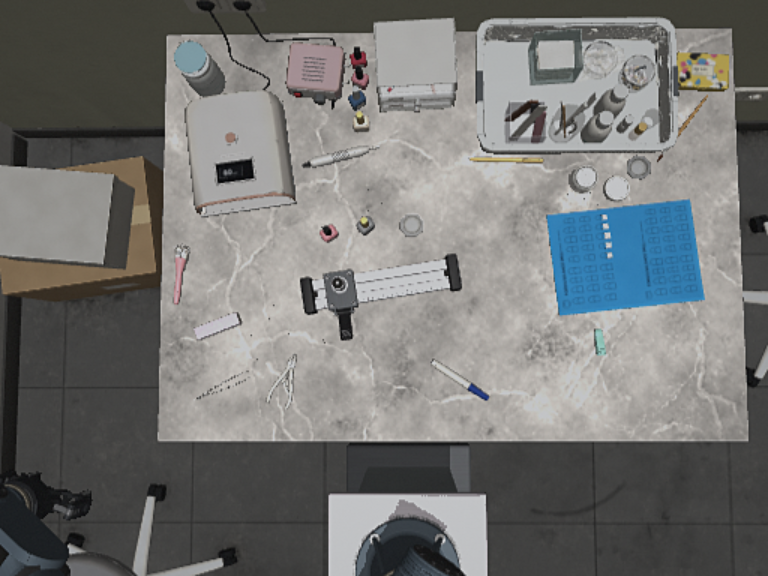

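The top view (1.5x) shows the slider caps at about (308,295) and (453,272), the carriage near the left end with its post at (339,284), and the lever paddle at (346,326). The polish bottles at (329,232) and (365,225) stand behind the slider, and the marker is at (460,380).

```bash
python3 - <<'E'
from h import *
d=np.load('top.npz');p,K,T=d['p'],d['K'],d['T']
g=p.max(2); m=(g<75).astype(np.uint8)
roi=np.zeros_like(m); roi[165:232,195:312]=1
n,l,s,c=cv2.connectedComponentsWithStats(m*roi)
for i in range(1,n):
    if s[i,4]>30: print(s[i],c[i],onplane(*c[i],42,K,T).round(1))
caps=[]
for i in range(1,n):
    pass
x=slice(195,312);y=slice(165,232)
crop=cv2.resize(p[y,x],None,fx=6,fy=6,interpolation=cv2.INTER_CUBIC); cv2.imwrite('pics/crop0.png',crop)
E
```

```text
[296 169  12  25 196] [301.56122449 181.33673469] [594.  -92.9  42. ]
[200 185  12  25 196] [205.35204082 196.78571429] [548.9 197.2  42. ]
[221 185   9   9  37] [224.97297297 188.72972973] [573.  137.9  42. ]
[224 205  11  22 167] [229.68862275 214.62874251] [494.8 123.5  42. ]
```

View pics/crop0.png

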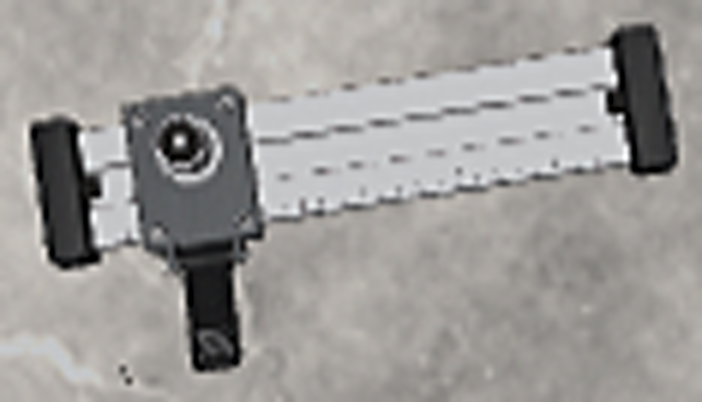

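Emit:
{"api": "arm_command", "payload": {
  "rows": [
    [0,0,0,0,0,-0.88,0],
    [0,0,0,0,0,-0.88,0],
    [0,0,0,0,0,-0.88,0],
    [0,0,0,0,0,-0.88,0],
    [-0.05,-0.09,0,0,0,0,80],
    [-0.07,-0.125,0,0,0,0,80],
    [-0.07,-0.125,0,0,0,0,80],
    [-0.07,-0.125,0,0,0,0,80],
    [-0.07,-0.125,0,0,0,0,80],
    [-0.07,-0.125,0,0,0,0,80]
  ],
  "newtons": 40
}}

```text
time_s: 1.35
position: [409.7, 329.9, 256.1]
ee_rot: [-0.0, -0.077, 0.997, -0.0]
ft_force: [0.8, 0.3, -0.4]
gripper_width: 58.1
gripper_force: 0.0
```

```bash
cat >> h.py <<'E'
from scipy.spatial.transform import Rotation as Rn
C=np.array([571.4,52.1,0]); XS=np.array([.9881,.1536,0]); YS=np.array([-.1536,.9881,0])
def st():
    o=manip.get_obs(); p=np.array(o['position']); q=np.array(o['ee_rot']); R=Rn.from_quat(q[[1,2,3,0]]).as_matrix()
    f=np.array(o['ft_force']); d=p-C
    print('t',o['time_s'],'slider xyz',(d@XS).round(1),(d@YS).round(1),p[2].round(1),'yaw_y',np.degrees(np.arctan2(R[1,1],R[0,1])).round(2),'z',R[:,2].round(3),'F slider',(f@XS).round(2),(f@YS).round(2),f[2].round(2),'grip',o['gripper_width'],o['gripper_force'],'q',np.round(o['q'],2))
E
python3 -c "
from h import *;st()"
```

```text
t 1.35 slider xyz -117.1 299.4 256.1 yaw_y 98.82 z [-0. -0. -1.] F slider 0.82 0.16 -0.42 grip 58.10102437817567 0.0 q [ 0.47  0.4   1.68  0.    1.07 -1.26]
```

Emit:
{"api": "arm_command", "payload": {
  "rows": [
    [-0.0635,-0.1095,0.05,0,0,0,80],
    [-0.0635,-0.1095,0.05,0,0,0,80],
    [-0.0635,-0.1095,0.05,0,0,0,80],
    [-0.0635,-0.1095,0.05,0,0,0,80],
    [-0.0635,-0.1095,0.05,0,0,0,80],
    [0,0,0,0,0,0,80],
    [0,0,0,0,0,0,80]
  ]
}}

```text
time_s: 2.22
position: [567.3, 134.6, 155.8]
ee_rot: [-0.001, -0.076, 0.997, 0.0]
ft_force: [-0.7, 0.4, 0.6]
gripper_width: 58.5
gripper_force: 0.0
```

```bash
python3 -c "
from h import *;st()
p,K,T=grab('scene');np.savez('s1.npz',p=p,K=K,T=T)
P=C+80.6*YS+10*XS
for z in (86,150-25): print(proj(P+[0,0,z],K,T))
u,v=map(int,proj(P+[0,0,90],K,T)); print(u,v)
cv2.imwrite('pics/s1.png',cv2.resize(p[max(0,v-50):v+40,max(0,u-60):u+60],None,fx=6,fy=6,interpolation=cv2.INTER_CUBIC))"
```

```text
t 2.225 slider xyz 8.6 82.1 155.8 yaw_y 98.76 z [-0.002  0.    -1.   ] F slider -0.65 0.55 0.61 grip 58.49993940140638 0.0 q [ 0.04  0.6   1.63  0.    0.91 -1.68]
(np.float64(248.06880069308988), np.float64(165.06849103794715))
(np.float64(247.6872006644102), np.float64(155.42940257091828))
248 164
```

View pics/s1.png

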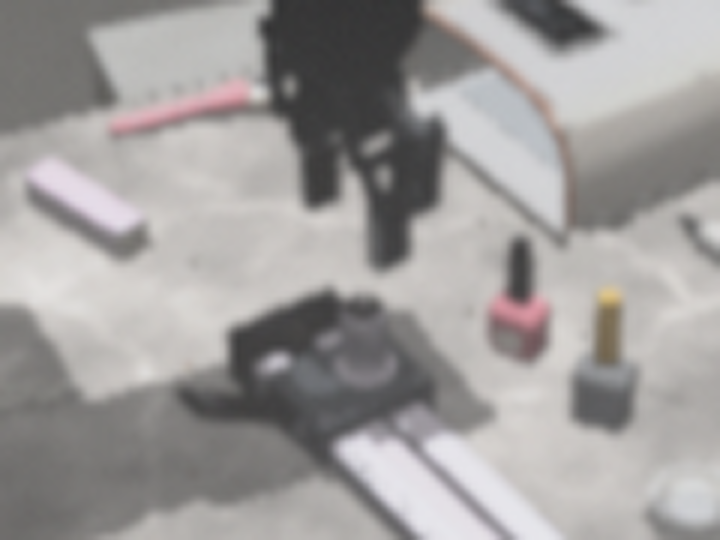

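Emit:
{"api": "arm_command", "payload": {
  "rows": [
    [-0.002,-0.0025,0.06,0,0,0,80],
    [0,0,0.06,0,0,0,80],
    [0,0,0.05,0,0,0,80],
    [0,0,0.03,0,0,0,80],
    [0,0,0,0,0,0,80],
    [0,0,0,0,0,0,200],
    [0,0,0,0,0,0,200],
    [0,0,0,0,0,0,200]
  ],
  "newtons": 35
}}

```text
time_s: 3.28
position: [569.6, 133.8, 77.4]
ee_rot: [0.001, -0.077, 0.997, 0.0]
ft_force: [-0.4, 0.2, 4.6]
gripper_width: 25.7
gripper_force: 34.3
```

```bash
python3 -c "
from h import *;st()"
```

```text
t 3.275 slider xyz 10.7 81.0 77.4 yaw_y 98.8 z [ 0.002  0.    -1.   ] F slider -0.39 0.3 4.59 grip 25.727323816436474 34.344876408576965 q [ 0.04  0.73  1.67  0.    0.75 -1.68]
```

Emit:
{"api": "arm_command", "payload": {
  "rows": [
    [0,0.005,0,0,0,0,200],
    [0,0.0075,0,0,0,0,200],
    [0,0.0075,0,0,0,0,200],
    [0,0.0075,0,0,0,0,200],
    [0,0.0075,0,0,0,0,200],
    [0,0.005,0,0,0,0,200],
    [0,0.0025,0,0,0,0,200]
  ]
}}

```text
time_s: 4.15
position: [567.0, 150.3, 77.3]
ee_rot: [0.001, -0.077, 0.997, -0.0]
ft_force: [-0.6, -1.2, 5.9]
gripper_width: 25.2
gripper_force: 34.5
```

```bash
python3 -c "
from h import *;st()"
```

```text
t 4.15 slider xyz 10.7 97.7 77.3 yaw_y 98.81 z [ 0.002 -0.    -1.   ] F slider -0.81 -1.05 5.87 grip 25.175982455483602 34.54969525337219 q [ 0.07  0.73  1.66 -0.    0.75 -1.66]
```

Emit:
{"api": "arm_command", "payload": {
  "rows": [
    [0,0.0025,0,0,0,0,200],
    [0,0.0025,0,0,0,0,200],
    [0,0.0025,0,0,0,0,200]
  ]
}}

```text
time_s: 4.53
position: [566.6, 152.8, 77.3]
ee_rot: [0.001, -0.077, 0.997, -0.001]
ft_force: [-0.7, -3.4, 6.8]
gripper_width: 25.2
gripper_force: 34.6
```

Emit:
{"api": "arm_command", "payload": {
  "rows": [
    [0,0.0025,0,0,0,0,200],
    [0,0.0013,0,0,0,0,200]
  ]
}}

```text
time_s: 4.78
position: [566.5, 153.5, 77.4]
ee_rot: [0.001, -0.077, 0.997, -0.001]
ft_force: [-0.4, -5.5, 6.1]
gripper_width: 24.8
gripper_force: 34.7
```

Emit:
{"api": "arm_command", "payload": {
  "rows": [
    [0,-0.005,0,0,0,0,200],
    [0,-0.0075,0,0,0,0,200],
    [0,-0.0075,0,0,0,0,200],
    [0,-0.0075,0,0,0,0,200],
    [0,-0.0075,0,0,0,0,200],
    [0,-0.0075,0,0,0,0,200],
    [0,-0.0075,0,0,0,0,200],
    [0,-0.0075,0,0,0,0,200],
    [0,-0.0075,0,0,0,0,200]
  ]
}}

```text
time_s: 5.9
position: [570.2, 129.4, 77.3]
ee_rot: [0.001, -0.077, 0.997, 0.0]
ft_force: [-0.5, 1.3, 5.3]
gripper_width: 25.1
gripper_force: 34.6
```

Emit:
{"api": "arm_command", "payload": {
  "rows": [
    [0,-0.0075,0,0,0,0,200],
    [0,-0.0075,0,0,0,0,200]
  ]
}}

```text
time_s: 6.15
position: [571.2, 123.5, 77.4]
ee_rot: [0.001, -0.077, 0.997, 0.0]
ft_force: [-0.3, 0.3, 5.9]
gripper_width: 25.3
gripper_force: 34.6
```

Emit:
{"api": "arm_command", "payload": {
  "rows": [
    [0,-0.0075,0,0,0,0,200],
    [0,-0.0075,0,0,0,0,200]
  ]
}}

```text
time_s: 6.4
position: [572.1, 117.5, 77.3]
ee_rot: [0.001, -0.077, 0.997, 0.0]
ft_force: [-0.8, 0.4, 5.7]
gripper_width: 25.2
gripper_force: 34.6
```

Emit:
{"api": "arm_command", "payload": {
  "rows": [
    [0,-0.0075,0,0,0,0,200],
    [0,-0.0075,0,0,0,0,200]
  ]
}}

```text
time_s: 6.65
position: [573.0, 111.6, 77.3]
ee_rot: [0.001, -0.077, 0.997, 0.0]
ft_force: [0.1, 1.6, 6.6]
gripper_width: 25.5
gripper_force: 34.6
```

Emit:
{"api": "arm_command", "payload": {
  "rows": [
    [0,-0.0075,0,0,0,0,200],
    [0,-0.0075,0,0,0,0,200]
  ]
}}

```text
time_s: 6.9
position: [574.0, 105.7, 77.4]
ee_rot: [0.001, -0.077, 0.997, 0.0]
ft_force: [-1.0, 0.8, 5.4]
gripper_width: 25.2
gripper_force: 34.6
```

Emit:
{"api": "arm_command", "payload": {
  "rows": [
    [0,-0.0075,0,0,0,0,200],
    [0,-0.0075,0,0,0,0,200]
  ]
}}

```text
time_s: 7.15
position: [574.9, 99.8, 77.3]
ee_rot: [0.001, -0.077, 0.997, 0.0]
ft_force: [-0.0, 1.1, 6.2]
gripper_width: 24.8
gripper_force: 34.6
```

Emit:
{"api": "arm_command", "payload": {
  "rows": [
    [0,-0.0075,0,0,0,0,200],
    [0,-0.0075,0,0,0,0,200]
  ]
}}

```text
time_s: 7.4
position: [575.8, 93.8, 77.4]
ee_rot: [0.001, -0.077, 0.997, 0.0]
ft_force: [-1.3, 1.9, 4.8]
gripper_width: 25.3
gripper_force: 34.6
```

Emit:
{"api": "arm_command", "payload": {
  "rows": [
    [0,-0.0075,0,0,0,0,200],
    [0,-0.0075,0,0,0,0,200]
  ]
}}

```text
time_s: 7.65
position: [576.7, 87.9, 77.4]
ee_rot: [0.001, -0.077, 0.997, 0.0]
ft_force: [-0.1, 2.1, 5.5]
gripper_width: 24.9
gripper_force: 34.6
```

Emit:
{"api": "arm_command", "payload": {
  "rows": [
    [0,-0.0075,0,0,0,0,200],
    [0,-0.0075,0,0,0,0,200]
  ]
}}

```text
time_s: 7.9
position: [577.7, 81.9, 77.3]
ee_rot: [0.001, -0.077, 0.997, 0.0]
ft_force: [-1.3, 2.1, 5.9]
gripper_width: 24.7
gripper_force: 34.6
```

Emit:
{"api": "arm_command", "payload": {
  "rows": [
    [0,-0.0075,0,0,0,0,200],
    [0,-0.0075,0,0,0,0,200]
  ]
}}

```text
time_s: 8.15
position: [578.6, 76.0, 77.4]
ee_rot: [0.001, -0.077, 0.997, 0.0]
ft_force: [-0.6, 1.4, 5.6]
gripper_width: 25.3
gripper_force: 34.6
```

Emit:
{"api": "arm_command", "payload": {
  "rows": [
    [0,-0.0075,0,0,0,0,200],
    [0,-0.0075,0,0,0,0,200]
  ]
}}

```text
time_s: 8.4
position: [579.5, 70.1, 77.3]
ee_rot: [0.001, -0.077, 0.997, 0.0]
ft_force: [-0.4, 2.3, 5.9]
gripper_width: 25.1
gripper_force: 34.6
```

```bash
python3 -c "
from h import *;st()"
```

```text
t 8.4 slider xyz 10.8 16.5 77.3 yaw_y 98.79 z [ 0.002  0.    -1.   ] F slider -0.03 2.37 5.92 grip 25.05197029858782 34.57791745662689 q [-0.07  0.73  1.67  0.    0.74 -1.8 ]
```

Emit:
{"api": "arm_command", "payload": {
  "rows": [
    [0,-0.0075,0,0,0,0,200],
    [0,-0.0075,0,0,0,0,200]
  ]
}}

```text
time_s: 8.65
position: [580.4, 64.1, 77.3]
ee_rot: [0.001, -0.077, 0.997, 0.0]
ft_force: [-0.1, 1.5, 6.0]
gripper_width: 25.3
gripper_force: 34.6
```

Emit:
{"api": "arm_command", "payload": {
  "rows": [
    [0,-0.0075,0,0,0,0,200],
    [0,-0.0075,0,0,0,0,200]
  ]
}}

```text
time_s: 8.9
position: [581.4, 58.2, 77.3]
ee_rot: [0.001, -0.077, 0.997, 0.0]
ft_force: [0.1, 1.1, 5.8]
gripper_width: 24.9
gripper_force: 34.6
```

Emit:
{"api": "arm_command", "payload": {
  "rows": [
    [0,-0.0075,0,0,0,0,200],
    [0,-0.0075,0,0,0,0,200]
  ]
}}

```text
time_s: 9.15
position: [582.3, 52.3, 77.3]
ee_rot: [0.001, -0.077, 0.997, 0.0]
ft_force: [-0.4, 1.4, 6.3]
gripper_width: 25.1
gripper_force: 34.6
```

Emit:
{"api": "arm_command", "payload": {
  "rows": [
    [0,-0.0075,0,0,0,0,200],
    [0,-0.0075,0,0,0,0,200]
  ]
}}

```text
time_s: 9.4
position: [583.2, 46.3, 77.3]
ee_rot: [0.001, -0.077, 0.997, 0.0]
ft_force: [0.2, 1.0, 5.5]
gripper_width: 25.3
gripper_force: 34.6
```

Emit:
{"api": "arm_command", "payload": {
  "rows": [
    [0,-0.0075,0,0,0,0,200],
    [0,-0.0075,0,0,0,0,200]
  ]
}}

```text
time_s: 9.65
position: [584.1, 40.4, 77.4]
ee_rot: [0.001, -0.077, 0.997, -0.0]
ft_force: [-1.2, 1.3, 5.6]
gripper_width: 25.1
gripper_force: 34.6
```

Emit:
{"api": "arm_command", "payload": {
  "rows": [
    [0,-0.0075,0,0,0,0,200],
    [0,-0.0075,0,0,0,0,200]
  ]
}}

```text
time_s: 9.9
position: [585.1, 34.5, 77.4]
ee_rot: [0.001, -0.077, 0.997, -0.0]
ft_force: [-0.9, 1.8, 6.1]
gripper_width: 25.4
gripper_force: 34.6
```

Emit:
{"api": "arm_command", "payload": {
  "rows": [
    [0,-0.0075,0,0,0,0,200],
    [0,-0.0075,0,0,0,0,200]
  ]
}}

```text
time_s: 10.15
position: [585.8, 29.6, 77.4]
ee_rot: [0.001, -0.076, 0.997, 0.001]
ft_force: [-0.9, 6.3, 6.3]
gripper_width: 25.0
gripper_force: 34.7
```

Emit:
{"api": "arm_command", "payload": {
  "rows": [
    [0,-0.0075,0,0,0,0,200],
    [0,-0.0075,0,0,0,0,200]
  ]
}}

```text
time_s: 10.4
position: [586.7, 23.8, 77.3]
ee_rot: [0.001, -0.076, 0.997, 0.001]
ft_force: [-0.5, 5.7, 6.4]
gripper_width: 25.0
gripper_force: 34.7
```

Emit:
{"api": "arm_command", "payload": {
  "rows": [
    [0,-0.0075,0,0,0,0,200],
    [0,-0.0075,0,0,0,0,200]
  ]
}}

```text
time_s: 10.65
position: [587.6, 17.9, 77.4]
ee_rot: [0.001, -0.076, 0.997, 0.001]
ft_force: [-0.7, 4.9, 6.3]
gripper_width: 25.7
gripper_force: 34.7
```

Emit:
{"api": "arm_command", "payload": {
  "rows": [
    [0,-0.0075,0,0,0,0,200],
    [0,-0.0075,0,0,0,0,200]
  ]
}}

```text
time_s: 10.9
position: [588.7, 11.4, 77.3]
ee_rot: [0.001, -0.077, 0.997, 0.0]
ft_force: [-0.8, 0.9, 6.2]
gripper_width: 25.0
gripper_force: 34.6
```

```bash
python3 -c "
from h import *;st()"
```

```text
t 10.9 slider xyz 10.8 -42.8 77.3 yaw_y 98.81 z [ 0.002  0.001 -1.   ] F slider -0.65 0.99 6.18 grip 25.004242333950074 34.63357150554657 q [-0.17  0.73  1.66  0.    0.75 -1.9 ]
```

Emit:
{"api": "arm_command", "payload": {
  "rows": [
    [0,-0.0075,0,0,0,0,200],
    [0,-0.0075,0,0,0,0,200]
  ]
}}

```text
time_s: 11.15
position: [589.7, 4.9, 77.3]
ee_rot: [0.001, -0.077, 0.997, -0.0]
ft_force: [-0.3, 0.5, 5.5]
gripper_width: 25.3
gripper_force: 34.6
```

Emit:
{"api": "arm_command", "payload": {
  "rows": [
    [0,-0.0075,0,0,0,0,200],
    [0,-0.0075,0,0,0,0,200]
  ]
}}

```text
time_s: 11.4
position: [590.7, -1.1, 77.4]
ee_rot: [0.001, -0.077, 0.997, -0.0]
ft_force: [0.6, 1.6, 4.9]
gripper_width: 25.2
gripper_force: 34.6
```

Emit:
{"api": "arm_command", "payload": {
  "rows": [
    [0,-0.0075,0,0,0,0,200],
    [0,-0.0075,0,0,0,0,200]
  ]
}}

```text
time_s: 11.65
position: [591.6, -7.1, 77.3]
ee_rot: [0.001, -0.077, 0.997, -0.0]
ft_force: [0.1, 1.7, 5.2]
gripper_width: 24.8
gripper_force: 34.6
```

Emit:
{"api": "arm_command", "payload": {
  "rows": [
    [0,-0.0075,0,0,0,0,200],
    [0,-0.0075,0,0,0,0,200]
  ]
}}

```text
time_s: 11.9
position: [592.5, -13.1, 77.3]
ee_rot: [0.001, -0.077, 0.997, -0.0]
ft_force: [-1.1, 1.4, 5.5]
gripper_width: 25.0
gripper_force: 34.6
```

Emit:
{"api": "arm_command", "payload": {
  "rows": [
    [0,-0.0075,0,0,0,0,200],
    [0,-0.0075,0,0,0,0,200]
  ]
}}

```text
time_s: 12.15
position: [593.5, -19.0, 77.4]
ee_rot: [0.001, -0.077, 0.997, -0.0]
ft_force: [0.0, 1.1, 4.9]
gripper_width: 25.2
gripper_force: 34.6
```

Emit:
{"api": "arm_command", "payload": {
  "rows": [
    [0,-0.0075,0,0,0,0,200],
    [0,-0.0075,0,0,0,0,200]
  ]
}}

```text
time_s: 12.4
position: [594.4, -24.9, 77.4]
ee_rot: [0.001, -0.077, 0.997, -0.0]
ft_force: [-0.4, 1.5, 5.9]
gripper_width: 25.0
gripper_force: 34.6
```

Emit:
{"api": "arm_command", "payload": {
  "rows": [
    [0,-0.0075,0,0,0,0,200],
    [0,-0.0075,0,0,0,0,200]
  ]
}}

```text
time_s: 12.65
position: [595.3, -30.8, 77.3]
ee_rot: [0.001, -0.077, 0.997, -0.0]
ft_force: [0.1, 0.8, 5.1]
gripper_width: 24.7
gripper_force: 34.6
```

Emit:
{"api": "arm_command", "payload": {
  "rows": [
    [0,-0.0075,0,0,0,0,200],
    [0,-0.0075,0,0,0,0,200]
  ]
}}

```text
time_s: 12.9
position: [596.2, -36.8, 77.4]
ee_rot: [0.001, -0.077, 0.997, -0.0]
ft_force: [-0.3, 1.3, 5.4]
gripper_width: 25.3
gripper_force: 34.6
```

Emit:
{"api": "arm_command", "payload": {
  "rows": [
    [0,-0.005,0,0,0,0,200],
    [0,-0.005,0,0,0,0,200]
  ]
}}

```text
time_s: 13.15
position: [596.8, -40.8, 77.3]
ee_rot: [0.001, -0.077, 0.997, -0.0]
ft_force: [0.8, 1.5, 5.9]
gripper_width: 25.3
gripper_force: 34.6
```

```bash
python3 -c "
from h import *;st()"
```

```text
t 13.15 slider xyz 10.9 -95.7 77.3 yaw_y 98.79 z [ 0.002 -0.    -1.   ] F slider 0.97 1.32 5.87 grip 25.292099557029697 34.61734592914581 q [-0.26  0.74  1.63  0.    0.77 -1.98]
```

c is about 195 mm, so about 5 mm remain to the right bumper.

Emit:
{"api": "arm_command", "payload": {
  "rows": [
    [0,-0.0025,0,0,0,0,200],
    [0,-0.0025,0,0,0,0,200],
    [0,-0.0025,0,0,0,0,200]
  ]
}}

```text
time_s: 13.52
position: [597.3, -43.7, 77.3]
ee_rot: [0.001, -0.077, 0.997, -0.0]
ft_force: [0.2, 1.8, 4.8]
gripper_width: 25.0
gripper_force: 34.6
```

Emit:
{"api": "arm_command", "payload": {
  "rows": [
    [0,-0.0025,0,0,0,0,200],
    [0,-0.0025,0,0,0,0,200]
  ]
}}

```text
time_s: 13.78
position: [597.6, -45.7, 77.4]
ee_rot: [0.001, -0.077, 0.997, -0.0]
ft_force: [0.3, 2.2, 5.6]
gripper_width: 25.3
gripper_force: 34.6
```

Emit:
{"api": "arm_command", "payload": {
  "rows": [
    [0,-0.0025,0,0,0,0,200],
    [0,-0.0025,0,0,0,0,200]
  ]
}}

```text
time_s: 14.02
position: [597.8, -46.9, 77.4]
ee_rot: [0.001, -0.076, 0.997, 0.0]
ft_force: [0.8, 4.2, 6.2]
gripper_width: 25.1
gripper_force: 34.7
```

Emit:
{"api": "arm_command", "payload": {
  "rows": [
    [0,-0.0013,0,0,0,0,200],
    [0,0,0,0,0,0,200]
  ]
}}

```text
time_s: 14.28
position: [597.8, -47.1, 77.3]
ee_rot: [0.001, -0.076, 0.997, 0.001]
ft_force: [0.2, 4.7, 5.3]
gripper_width: 25.0
gripper_force: 34.7
```

Emit:
{"api": "arm_command", "payload": {
  "rows": [
    [0,0.005,0,0,0,0,200],
    [0,0.01,0,0,0,0,200],
    [0,0.0125,0,0,0,0,200],
    [0,0.0125,0,0,0,0,200],
    [0,0.0125,0,0,0,0,200],
    [0,0.0125,0,0,0,0,200],
    [0,0.0125,0,0,0,0,200],
    [0,0.0125,0,0,0,0,200],
    [0,0.0125,0,0,0,0,200],
    [0,0.0125,0,0,0,0,200]
  ]
}}

```text
time_s: 15.52
position: [591.0, -3.2, 77.3]
ee_rot: [0.001, -0.077, 0.997, -0.001]
ft_force: [-0.5, -1.2, 5.5]
gripper_width: 24.8
gripper_force: 34.6
```

Emit:
{"api": "arm_command", "payload": {
  "rows": [
    [0,0.01,0,0,0,0,200],
    [0,0.005,0,0,0,0,200]
  ]
}}

```text
time_s: 15.78
position: [590.0, 2.9, 77.4]
ee_rot: [0.001, -0.077, 0.997, -0.001]
ft_force: [-0.5, -0.9, 5.5]
gripper_width: 24.9
gripper_force: 34.6
```

Emit:
{"api": "arm_command", "payload": {
  "rows": [
    [0,0.005,0,0,0,0,200]
  ]
}}

```text
time_s: 15.9
position: [589.7, 4.7, 77.3]
ee_rot: [0.001, -0.077, 0.997, -0.001]
ft_force: [-0.3, -1.4, 5.0]
gripper_width: 25.1
gripper_force: 34.6
```

Emit:
{"api": "arm_command", "payload": {
  "rows": [
    [0,0.005,0,0,0,0,200]
  ]
}}

```text
time_s: 16.02
position: [589.4, 6.7, 77.4]
ee_rot: [0.001, -0.077, 0.997, -0.001]
ft_force: [-1.1, -1.5, 5.2]
gripper_width: 25.0
gripper_force: 34.6
```

Emit:
{"api": "arm_command", "payload": {
  "rows": [
    [0,0.005,0,0,0,0,200]
  ]
}}

```text
time_s: 16.15
position: [589.2, 8.4, 77.3]
ee_rot: [0.001, -0.077, 0.997, -0.001]
ft_force: [-0.9, -4.5, 5.7]
gripper_width: 25.3
gripper_force: 34.6
```

Emit:
{"api": "arm_command", "payload": {
  "rows": [
    [0,0.005,0,0,0,0,200]
  ]
}}

```text
time_s: 16.27
position: [589.0, 9.5, 77.4]
ee_rot: [0.001, -0.077, 0.997, -0.002]
ft_force: [-1.0, -7.0, 4.0]
gripper_width: 25.5
gripper_force: 34.7
```

Emit:
{"api": "arm_command", "payload": {
  "rows": [
    [0,0.005,0,0,0,0,200]
  ]
}}

```text
time_s: 16.4
position: [588.7, 11.5, 77.3]
ee_rot: [0.001, -0.077, 0.997, -0.001]
ft_force: [0.4, -1.0, 7.5]
gripper_width: 25.3
gripper_force: 34.9
```

Emit:
{"api": "arm_command", "payload": {
  "rows": [
    [0,0.005,0,0,0,0,200]
  ]
}}

```text
time_s: 16.52
position: [588.4, 13.5, 77.4]
ee_rot: [0.001, -0.077, 0.997, -0.001]
ft_force: [-1.2, -4.9, 6.2]
gripper_width: 25.4
gripper_force: 34.7
```

Emit:
{"api": "arm_command", "payload": {
  "rows": [
    [0,0.005,0,0,0,0,200]
  ]
}}

```text
time_s: 16.65
position: [588.1, 15.5, 77.4]
ee_rot: [0.001, -0.077, 0.997, -0.001]
ft_force: [-1.4, -5.1, 5.1]
gripper_width: 25.1
gripper_force: 34.7
```

Emit:
{"api": "arm_command", "payload": {
  "rows": [
    [0,0.005,0,0,0,0,200]
  ]
}}

```text
time_s: 16.77
position: [587.8, 17.5, 77.4]
ee_rot: [0.001, -0.077, 0.997, -0.001]
ft_force: [-0.6, -6.7, 5.3]
gripper_width: 24.8
gripper_force: 34.7
```

Emit:
{"api": "arm_command", "payload": {
  "rows": [
    [0,0.005,0,0,0,0,200],
    [0,0.005,0,0,0,0,200],
    [0,0,0,0,0,0,200],
    [0,-0.001,0,0,0,0,200]
  ]
}}

```text
time_s: 17.27
position: [587.0, 22.1, 77.4]
ee_rot: [0.001, -0.077, 0.997, -0.0]
ft_force: [-0.6, 0.1, 5.4]
gripper_width: 25.2
gripper_force: 34.7
```

```bash
python3 -c "
from h import *;st()"
```

```text
t 17.275 slider xyz 10.8 -32.0 77.4 yaw_y 98.79 z [ 0.002 -0.001 -1.   ] F slider -0.55 0.22 5.36 grip 25.24846225029094 34.716684222221375 q [-0.15  0.73  1.66 -0.    0.75 -1.88]
```

Emit:
{"api": "arm_command", "payload": {
  "rows": [
    [0,0,0,0,0,0,140],
    [0,0,0,0,0,0,90],
    [0,0,0,0,0,0,80],
    [0,0,0,0,0,0,80]
  ]
}}

```text
time_s: 17.77
position: [586.0, 22.7, 76.1]
ee_rot: [-0.0, -0.077, 0.997, 0.0]
ft_force: [-0.4, 0.3, 0.1]
gripper_width: 58.3
gripper_force: 0.0
```

```bash
python3 -c "
from h import *;st()"
```

```text
t 17.775 slider xyz 9.9 -31.3 76.1 yaw_y 98.81 z [-0.  0. -1.] F slider -0.35 0.38 0.13 grip 58.33603119124657 0.0 q [-0.15  0.73  1.66  0.    0.75 -1.88]
```

Emit:
{"api": "arm_command", "payload": {
  "rows": [
    [0,0,-0.05,0,0,0,80],
    [0,0,-0.1,0,0,0,80],
    [0,0,-0.08,0,0,0,80],
    [0.07,0,0,0,0,0,160],
    [0.1,0,0,0,0,0,255],
    [0.0975,-0.001,0,0,0,0,255],
    [0,0,0,0,0,0,255],
    [0,0,0,0,0,0,255]
  ]
}}

```text
time_s: 18.77
position: [481.7, 5.6, 168.6]
ee_rot: [0.001, -0.077, 0.997, -0.0]
ft_force: [0.5, -0.4, -0.6]
gripper_width: 0.1
gripper_force: 0.0
```

```bash
python3 -c "
from h import *;st()
p,K,T=grab('scene')
P=C-31.5*YS
for q in (P-97*XS+[0,0,43.5],P-90*XS+[0,0,70],P+10*XS+[0,0,86],P-97*XS+[0,0,143]): print(np.round(proj(q,K,T),1))
u,v=map(int,proj(P+[0,0,90],K,T)); print(u,v)
cv2.imwrite('pics/s2.png',cv2.resize(p[v-50:v+40,u-60:u+60],None,fx=6,fy=6,interpolation=cv2.INTER_CUBIC))"
```

```text
t 18.775 slider xyz -95.8 -32.2 168.6 yaw_y 98.79 z [ 0.002 -0.    -1.   ] F slider 0.46 -0.51 -0.6 grip 0.08310511803161263 0.0 q [-0.22  0.48  1.87  0.    0.79 -1.95]
[239.1 207.8]
[240.6 200.6]
[268.  183.8]
[237.4 183.1]
265 184
```

View pics/s2.png

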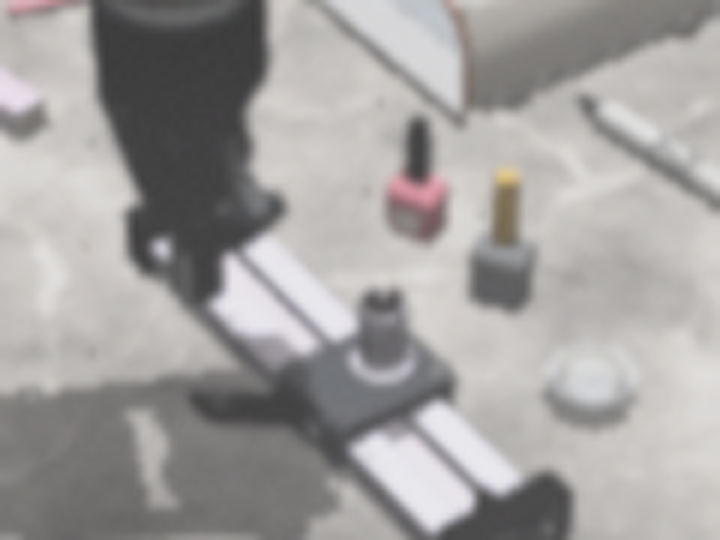

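Emit:
{"api": "arm_command", "payload": {
  "rows": [
    [0.003,0,0.06,0,0,0,255],
    [0,0,0.07,0,0,0,255],
    [0,0,0.04,0,0,0,255]
  ]
}}

```text
time_s: 19.2
position: [480.3, 5.7, 99.1]
ee_rot: [-0.0, -0.077, 0.997, 0.0]
ft_force: [-3.3, -1.3, 4.2]
gripper_width: -0.2
gripper_force: 2.1
```

Emit:
{"api": "arm_command", "payload": {
  "rows": [
    [0,0,0.01,0,0,0,255],
    [0,0,0.01,0,0,0,255]
  ]
}}

```text
time_s: 19.45
position: [479.8, 5.7, 92.3]
ee_rot: [0.0, -0.077, 0.997, -0.0]
ft_force: [-1.7, -0.6, 2.4]
gripper_width: 0.0
gripper_force: 1.2
```

Emit:
{"api": "arm_command", "payload": {
  "rows": [
    [0,0,0.01,0,0,0,255],
    [0,0,0.01,0,0,0,255]
  ]
}}

```text
time_s: 19.7
position: [480.0, 5.6, 84.6]
ee_rot: [0.001, -0.077, 0.997, -0.0]
ft_force: [-0.7, -1.0, 2.3]
gripper_width: 0.1
gripper_force: 0.7
```

Emit:
{"api": "arm_command", "payload": {
  "rows": [
    [0,0,0.01,0,0,0,255],
    [0,0,0.01,0,0,0,255]
  ]
}}

```text
time_s: 19.95
position: [479.6, 5.6, 76.2]
ee_rot: [0.0, -0.077, 0.997, -0.0]
ft_force: [-0.3, -0.5, 2.2]
gripper_width: 0.3
gripper_force: 1.0
```

```bash
python3 -c "
from h import *;st()"
```

```text
t 19.95 slider xyz -97.9 -31.9 76.2 yaw_y 98.81 z [ 0.001 -0.    -1.   ] F slider -0.42 -0.44 2.24 grip 0.25509520420098936 0.9635842312127352 q [-0.22  0.65  1.93 -0.    0.55 -1.95]
```

Emit:
{"api": "arm_command", "payload": {
  "rows": [
    [0,0,0.006,0,0,0,255],
    [0,0,0.006,0,0,0,255]
  ]
}}

```text
time_s: 20.2
position: [479.1, 5.6, 71.4]
ee_rot: [-0.0, -0.077, 0.997, 0.0]
ft_force: [-1.7, -0.7, 2.9]
gripper_width: 0.3
gripper_force: 1.2
```

Emit:
{"api": "arm_command", "payload": {
  "rows": [
    [0,0,0.005,0,0,0,255]
  ]
}}

```text
time_s: 20.32
position: [479.0, 5.7, 69.4]
ee_rot: [-0.0, -0.077, 0.997, 0.0]
ft_force: [-1.9, 0.3, 2.0]
gripper_width: 0.1
gripper_force: 1.3
```

Emit:
{"api": "arm_command", "payload": {
  "rows": [
    [0,0,0.0025,0,0,0,255]
  ]
}}

```text
time_s: 20.45
position: [479.0, 5.7, 68.4]
ee_rot: [-0.0, -0.077, 0.997, 0.0]
ft_force: [-2.3, -1.5, 6.2]
gripper_width: -0.1
gripper_force: 3.0
```

Emit:
{"api": "arm_command", "payload": {
  "rows": [
    [0,0,0.0025,0,0,0,255]
  ]
}}

```text
time_s: 20.58
position: [479.0, 5.6, 68.0]
ee_rot: [-0.0, -0.077, 0.997, -0.0]
ft_force: [-3.2, -1.1, 12.5]
gripper_width: -0.0
gripper_force: 6.3
```

Emit:
{"api": "arm_command", "payload": {
  "rows": [
    [0,0,0.001,0,0,0,255],
    [0,0,0,0,0,0,255]
  ]
}}

```text
time_s: 20.82
position: [478.9, 5.6, 68.0]
ee_rot: [-0.0, -0.077, 0.997, -0.0]
ft_force: [-3.7, -0.9, 9.6]
gripper_width: -0.2
gripper_force: 5.4
```

Emit:
{"api": "arm_command", "payload": {
  "rows": [
    [0,0,-0.01,0,0,0,255],
    [0,0,-0.05,0,0,0,255],
    [0,0,-0.1,0,0,0,255],
    [0.08,0,-0.1,0,0,0,255],
    [0.08,0,-0.1,0,0,0,255],
    [0,0,0,0,0,0,255],
    [0,0,0,0,0,0,255]
  ]
}}

```text
time_s: 21.7
position: [417.1, -4.3, 211.1]
ee_rot: [0.001, -0.077, 0.997, -0.0]
ft_force: [0.2, 0.3, 0.8]
gripper_width: -0.2
gripper_force: 0.0
```

```bash
python3 -c "
from h import *;st()
p,K,T=grab('scene')
P=C-31.5*YS
for q in (P-97*XS+[0,0,43.5],P-90*XS+[0,0,70],P+10*XS+[0,0,86]): print(np.round(proj(q,K,T),1))
u,v=map(int,proj(P+[0,0,90],K,T)); print(u,v)
cv2.imwrite('pics/s3.png',cv2.resize(p[v-50:v+40,u-60:u+60],None,fx=6,fy=6,interpolation=cv2.INTER_CUBIC))"
```

```text
t 21.7 slider xyz -161.2 -32.0 211.1 yaw_y 98.79 z [ 0.002 -0.    -1.   ] F slider 0.22 0.27 0.77 grip -0.17445050496141942 0.0 q [-0.28  0.33  1.98  0.    0.83 -2.  ]
[239.1 207.8]
[240.6 200.6]
[268.  183.8]
265 184
```

View pics/s3.png

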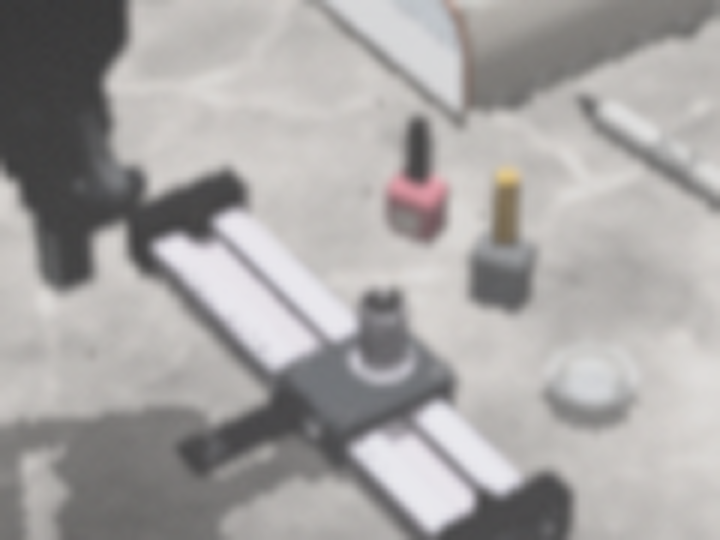

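The carriage has not moved: the post is at crop (382,300), the same as before. The paddle is now at (205,447), and the projection for the fully-down position is (205,443), so the lever is level. The robot is clear of everything, so I'm handing in.

```bash
python3 -c "
from workcell import manip; print(manip.hand_in())"
```

```text
the job is handed in; nothing more can be done
None
```

I ran the carriage gently to the left bumper, then the right, and felt it drag at about 117–145 mm of travel; it now stands on that spot at about 131 mm with the brake lever fully down, and I've handed the job in (no verdict shown).

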